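Post the out-of-date spice tin through the write-off bin's flap

ROBOT

A 6-joint arm with a two-finger parallel gripper is mounted at the origin on the work surface. World frame = base frame: x ahead of the robot, y to its left, z up, the work surface at z = 0. Lengths are in mm, angles in rad, forces in N, time in s.
With the tool pointing down it reaches from about 400 to 925 mm from the base axis. Payload 12.5 kg.
Tool frame: the origin (TCP) lies at the very end of the fingers, on their centre line; the grasp point (between the pads) lies 19 mm behind it (env.grip_point_offset is the distance from the TCP to the grasp point, in mm); z points along the fingers, y is the direction in which the jaws open and shut (so a half turn about z gives the same grasp; the last joint's range is limited). The gripper opens to 95 mm and grips with 3 to 60 N. Pads are 20 mm wide; open, the fingers measure 119 mm over their backs; the gripper's body (75 mm by 180 mm) begins 59 mm behind the grasp point.
Start: joints at [1.099, 0.491, 1.559, -0, 1.092, -0.106], TCP at [223.546, 583.676, 187.061] pointing down, gripper open.
Joint ranges: [-3.1, 3.1], [-0.84, 2.19], [0.05, 2.79], [-1.13, 4.28], [0.06, 2.93], [-2.69, 2.69]. Speed limits (rad/s): [2.22, 2.22, 2.79, 3.14, 3.14, 3.14].

INTERFACE

Orientations are given as [roll, pitch, yaw] about the fixed x, y, z axes, in that order (R = Rz(yaw) Ry(pitch) Rx(roll)).
In Python, from cell import env gives the robot as it stands.
- The arm moves only by the tool drive_tool, never from a script. Its argument "commands" is a list of rows, each an object of numbers: "dx", "dy", "dz": the shift along the world's x, y, z in mm; "yaw": the turn about the world's z in degrees. In form: [{"dx": .., "dy": .., "dz": .., "yaw": ..}, ...]. A call has 1 to 5 rows; each row shifts and turns the commanded pose from where the row before left it; what a row does not reach is not made up. A row lasts 1/12 s, in which the tool goes at most 41.7 mm and 7.16 degrees, less where a joint would pass 70% of its speed; a pose out of reach is approached as far as the arm can. A call with a gripper value outside its range is refused whole. "grip" is the opening, from 0 (shut) to 1 (fully open), set as the call begins (left out, the last holds). The fingers move at their own pace and stop on an object; the grip force is fixed at half the most. Time passes only in rows, so rows that do not move let the fingers close. It gives the time, the measured TCP pose, the force and the opening at its end, in the units of the state.
- env.state(): the state, without advancing time (a new reading comes with each control period).
- env.read_camera(name): name is "side" or "top" or "wrist"; returns the picture (384x512x3 uint8, red, green, blue); there is no depth.
- env.calibration(name): a dict with "intrinsics" (3x3 intrinsics, pixels), "rvec" (rotation vector, rad) and "tvec" (3), from world to camera coordinates, as OpenCV has them. Camera axes: x right, y down, z forward; pixel columns grow to the right and rows downward; lengths in mm; the calibration is good to about 2 mm. A picture is of the moment at which its call begins: read the wrist's pose just before it. calibration takes no time and is no camera call; for the wrist camera it gives the pose at the moment of the call.
- env.job_done(): hands the job in, once; it reports no verdict.
Trained networks look in the newest picture that a camera, given by its name, has taken for a name from the list of things; names that differ only in an ending like _2 or _b are one class to them, and where a whole thing is asked for, a point or a joint stands for the part that bears it (a point fixed in the world has none). Each returns a list of dicts, best first, with "conf" (0 to 1); they miss things now and then, are a little off and sometimes report something else, mostly with a low value. They report only what shows in the picture. A call takes as long as a camera call.
- env.trace(query, camera): "pixels" (384x512 bool, what is visible of it) and "pixel" ([column, row] in pixels, amid what is visible of it).
- env.place_of(query, camera): "pixel" ([column, row] in pixels: a listed point, or the origin of a listed thing).
The state is a dict: "t": time; "joints": joint angles; "qvel": joint speeds; "tau": joint torques, N m; "eef_pos": TCP position; "tcp_rot": TCP orientation; "ft_force": force on the tool from outside, world axes, zero at the start; "moment": the same for the moment, N m; "opening": opening from 0.0 (shut) to 1.0 (fully open).
Only numpy, scipy, OpenCV 4.12 (cv2) and the standard library are available. Lean on these libraries where they do the work, as an engineer would, in place of code of your own. Each camera call takes 0.05 s, during which the arm holds its last target.

TASK

The spice tin with the red sticker on its lid is out of date. Take it from the display board and push it upright down through the sprung flap on top of the green write-off bin, keeping hold of it until its foot has pushed the flap well open, then let it drop in so that it lies inside the bin. Leave the plain tin and the salsa jar standing where they are.

Things in the scene. Friction and masses are not known exactly. Their poses are not given: they have to be found in the camera images.
- marked_tin: Out-of-date spice tin: upright cylinder, 50 mm diameter, 70 mm tall, about 0.2 kg, dark brown, white label band, black lid with a round red sticker 36 mm across. Origin: centre of its underside, z up its axis. Starts standing on the wooden display board (260 x 260 mm, top 20 mm above the counter), over 40 mm clear of its neighbours; grip it across the lid from above.
- bin: Fixed green box 130 (its x) by 170 (y) by 200 mm tall, floor 12 mm up; origin: centre of underside, z up. Central opening in the top, 94 (x) by 134 mm (y), shut by an aluminium flap 1 mm below the rim. Flap, 90 mm long, is hinged at the opening's +x edge, swings only down, to 86 degrees; a weak spring (about 0.5 N at mid-flap, 0.7 N at its tip when open) shuts it; the tin's weight beats it.
- plain_tin: Bystander: a spice tin of the same size and looks but with no sticker on its black lid (50 mm diameter, 70 mm tall), standing on the display board. Origin at the centre of its underside, z up.
- salsa_jar: Bystander: a full red salsa jar with a paper label and a gold lid, 62 mm diameter, 85 mm tall, standing on the display board. Origin at the centre of its underside, z up.

How it is judged:
By the outcome, as a careful person would: the job done as asked, in the order asked, and still so for the second after the job is handed in, with the robot touching nothing.
It also fails if it takes over 40 s, if anything falls off the work surface, if the arm or the gripper's body presses on something with over 40 N, if the wrist force passes 120 N, or if a joint passes its speed limit or range.

## Working session

There is one attempt and no reset: what is moved stays moved. The work goes in short steps, Python scripts to look and compute and a tool call to move; the robot and the scene stay as the last step left them, time stands still between calls to the robot, and variables do not carry over. Pictures are saved under pics/ and viewed, and the job is handed in when it is done.

Besides the shell and the picture viewer there is one more tool, called after ">>>" as name(argument=value, ...) on one line, values as JSON. drive_tool: Moves the arm, as the interface text tells. Its arguments: {"type":"object","properties":{"commands":{"type":"array"},"grip":{"type":"number"}},"required":["commands"]}

```bash
mkdir -p pics; ls
cat > h.py <<'E'
import numpy as np,cv2
from cell import env
def ray(cam,px,z,cal=None):
    c=cal or env.calibration(cam);K=np.array(c["intrinsics"]);R=cv2.Rodrigues(np.array(c["rvec"],float))[0];t=np.array(c["tvec"],float).ravel()
    d=R.T@np.linalg.inv(K)@np.array([px[0],px[1],1.]);o=-R.T@t
    return o+d*(z-o[2])/d[2]
def save(n,im): cv2.imwrite("pics/"+n+".png",im[:,:,::-1])
E
python3 - <<'E'
from h import *
print(env.state())
for c in ["top","side"]:
    save(c+"0",env.read_camera(c))
    k=env.calibration(c);R=cv2.Rodrigues(np.array(k["rvec"],float))[0];print(c,-R.T@np.array(k["tvec"],float).ravel())
    for q in ["marked_tin","plain_tin","salsa_jar","bin"]:
        for r in env.trace(q,c): print(c,q,"trace",r["conf"],r["pixel"],r["pixels"].sum())
        for r in env.place_of(q,c): print(c,q,"place",r["conf"],r["pixel"],ray(c,r["pixel"],0 if q=="bin" else 20).round(1))
print(env.state()["t"])
E
```

```text
pics
{'t': 0.0, 'joints': array([ 1.09941053e+00,  4.91587805e-01,  1.55945942e+00, -2.51533453e-05,
        1.09172285e+00, -1.05633016e-01]), 'qvel': array([ 0.0002877 , -0.00011867,  0.00074093,  0.00064781, -0.00079144,
        0.00050891]), 'tau': array([ 1.35910912e-03, -6.12655520e+01, -2.58174598e+01,  6.92690816e-02,
        4.83010348e-02, -6.33441050e-05]), 'eef_pos': array([223.40567773, 583.39981747, 186.44079541]), 'tcp_rot': array([-3.14041944e+00, -1.01959641e-04,  2.77585142e+00]), 'ft_force': array([-0.85423736, -0.29975041,  0.46942133]), 'moment': array([0.01502974, 0.02945428, 0.01381684]), 'opening': 1.0016269209798683}
top [ 394.91257877   38.85032046 1109.12246433]
top marked_tin trace 0.59 [368.4, 204.1] 528
top marked_tin place 0.72 [360.8, 207.4] [ 488.  -268.7   20. ]
top plain_tin trace 0.87 [319.7, 213.9] 468
top plain_tin place 0.58 [317.7, 215.1] [ 470.4 -158.9   20. ]
top salsa_jar trace 0.84 [311.0, 166.5] 746
top salsa_jar place 0.7 [307.8, 171.2] [ 582.7 -138.2   20. ]
top bin trace 0.82 [164.7, 174.5] 5820
top bin place 0.74 [174.6, 182.5] [561.9 203.5   0. ]
side [467.79725998 673.01522028 574.0654364 ]
side marked_tin trace 0.67 [294.3, 123.4] 415
side marked_tin place 0.93 [294.2, 136.5] [ 495.2 -300.9   20. ]
side plain_tin trace 0.7 [299.3, 150.5] 631
side plain_tin place 0.72 [299.4, 165.2] [ 473.3 -154.4   20. ]
side salsa_jar trace 0.63 [258.5, 146.5] 712
side salsa_jar place 0.56 [255.5, 164.1] [ 587.  -145.9   20. ]
side bin trace 0.62 [243.9, 231.7] 12326
side bin place 0.58 [241.7, 270.5] [567.7 194.4   0. ]
0.9
```

View pics/top0.png

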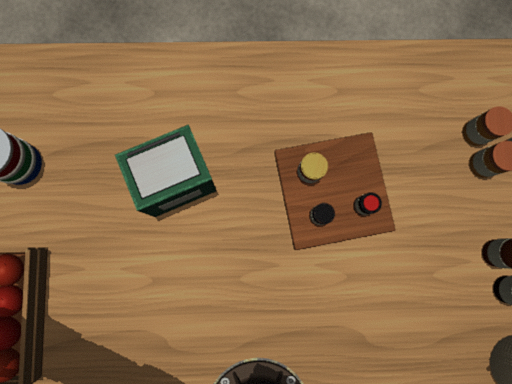

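View pics/side0.png

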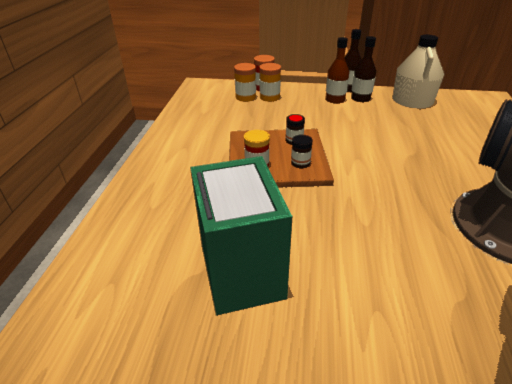

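Run:
```python
from h import *
im=cv2.imread("pics/top0.png")
a=cv2.resize(im[150:260,270:400],None,fx=6,fy=5,interpolation=cv2.INTER_CUBIC)
cv2.imwrite("pics/t_objs.png",a)
a=cv2.resize(im[100:250,90:240],None,fx=4,fy=4,interpolation=cv2.INTER_CUBIC)
cv2.imwrite("pics/t_bin.png",a)
print(np.array(env.calibration("top")["intrinsics"]))
# red sticker
for n,z in (("top",90),("side",90)):
    im=cv2.imread(f"pics/{n}0.png").astype(int);b,g,r=im[...,0],im[...,1],im[...,2]
    m=((r>120)&(g<80)&(b<80)).astype(np.uint8)
    N,l,s,c=cv2.connectedComponentsWithStats(m)
    for i in range(1,N):
        if s[i,4]>15: print(n,s[i],c[i],ray(n,c[i],z).round(1))
print(ray("top",[368.4,204.1],90),ray("top",[319.7,213.9],90),ray("top",[311,166.5],105),ray("top",[164.7,174.5],200))
```

```text
[[434.36430127   0.         245.83340495]
 [  0.         434.36430127 184.81775189]
 [  0.           0.           1.        ]]
top [487 107  25  28 363] [500.8953168  119.05509642] [ 692.7 -604.6   90. ]
top [306 138  38  14 162] [322.38888889 144.7037037 ] [ 634.8 -164.5   90. ]
top [495 141  17  30 226] [505.46017699 152.57079646] [ 609.  -607.2   90. ]
top [495 157   9  12  32] [499.34375 161.96875] [ 586.1 -590.    90. ]
top [359 158  19   6  42] [369.57142857 160.61904762] [ 594.1 -276.3   90. ]
top [ 283  174  103   33 1177] [325.36193713 192.15972812] [ 519.6 -166.6   90. ]
top [364 195  15  15 172] [370.83139535 202.43023256] [ 493.4 -273.4   90. ]
top [335 208  18   5  44] [342.40909091 209.81818182] [ 477.  -205.1   90. ]
top [289 210  21  10  83] [299.12048193 214.30120482] [ 468.2 -102.4   90. ]
top [291 219   6   5  19] [293.26315789 221.42105263] [451.7 -88.1  90. ]
top [292 221 101  22 530] [331.23018868 230.05283019] [ 430.  -176.5   90. ]
top [325 220  28   7  58] [337.86206897 223.10344828] [ 446.  -192.8   90. ]
top [  0 263   8  17  92] [  2.51086957 270.58695652] [350.8 581.7  90. ]
top [  0 295   9  12  82] [  3.17073171 300.98780488] [283.1 576.1  90. ]
side [139  41  30   2  36] [153.          41.58333333] [1117.8 -893.6   90. ]
side [220  43  34   3  53] [234.52830189  44.39622642] [ 774.4 -893.7   90. ]
side [289 114  14   7  77] [295.20779221 117.27272727] [ 495.  -283.3   90. ]
[ 489.54602255 -267.41125221   90.        ] [ 468.30589364 -150.98664556   90.        ] [ 579.18477342 -132.34237421  105.        ] [549.26712778 194.75874957 200.        ]
```

Run:
```python
from h import *
a=cv2.imread("pics/t_bin.png")
b=cv2.resize(cv2.imread("pics/side0.png")[145:320,170:310],None,fx=4,fy=3.4,interpolation=cv2.INTER_CUBIC)
cv2.imwrite("pics/s_bin.png",b)
```

```text
(no output)
```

View pics/t_bin.png

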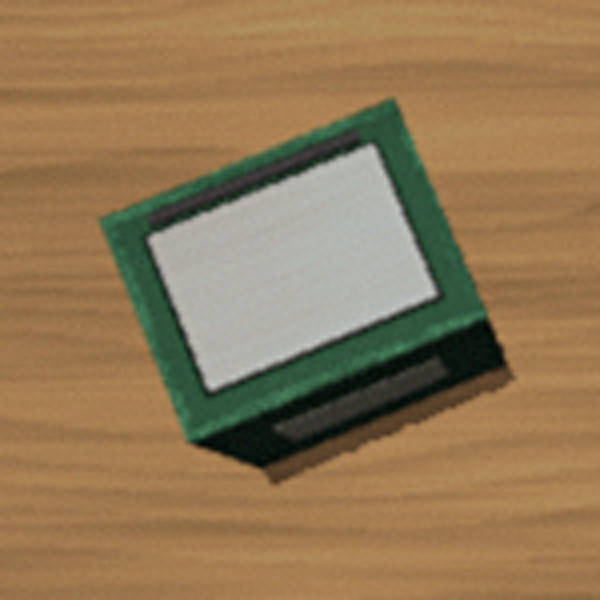

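View pics/s_bin.png

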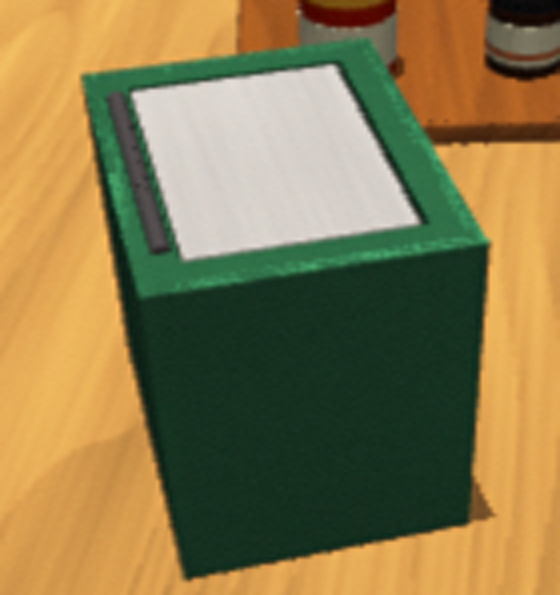

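View pics/t_objs.png

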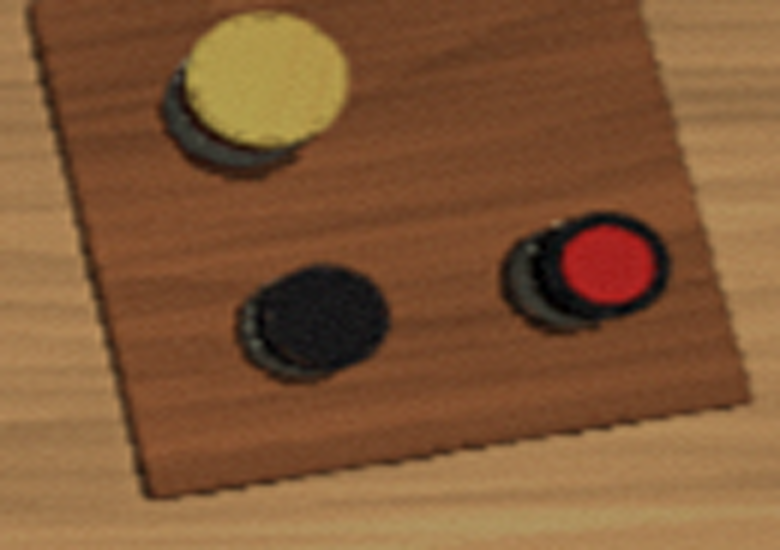

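Run:
```python
from h import *
o=np.array([90,100])
def go(L,cam,f): 
    P=np.array([ray(cam,f(p),200)[:2] for p in L]);c=P.mean(0)
    xd=(P[0]+P[1]-P[2]-P[3]);yd=(P[0]+P[3]-P[1]-P[2])
    print(cam,P.round(1).tolist(),c.round(1),np.linalg.norm(xd)/2,np.linalg.norm(yd)/2,np.degrees(np.arctan2(xd[1],xd[0])),np.degrees(np.arctan2(yd[1],yd[0])))
f=lambda p:np.array(p)/4+o-0.375
go([(102,217),(393,99),(487,319),(190,440)],"top",f)
go([(147,238),(376,143),(439,295),(207,392)],"top",f)
g=lambda p:np.array(p)/[4,3.4]+[170,145]-0.37
go([(142,297),(82,74),(371,41),(489,242)],"side",g)
# refine tin: sticker intersect both rays at z=90 ; triangulate
cs=[]
A=np.zeros((3,3));b=np.zeros(3)
for cam,px in (("top",(370.8,202.4)),("side",(295.2,117.3))):
    p,q=ray(cam,px,90),ray(cam,px,200);d=(q-p)/np.linalg.norm(q-p);M=np.eye(3)-np.outer(d,d);A+=M;b+=M@p
print(np.linalg.solve(A,b))
```

```text
top [[595.4, 300.3], [657.9, 145.9], [537.3, 96.2], [475.7, 251.6]] [566.6 198.5] 129.81826128022155 166.85392429449547 22.278092715504545 111.83210284119806
top [[583.6, 276.2], [633.7, 155.0], [550.6, 121.5], [500.8, 243.2]] [567.2 199. ] 89.41110075499223 131.29092936410515 21.854597038697914 112.34183151887476
side [[595.6, 298.4], [660.7, 140.8], [539.2, 94.9], [476.3, 249.3]] [568.  195.8] 129.42506536321937 168.59961442286522 21.53243864119203 112.3123593152208
[ 493.80862366 -271.65096997   95.69701691]
```

>>> drive_tool(commands=[{"dx": 10, "dy": -10, "dz": 38}, {"dx": 20, "dy": -20, "dz": 28}, {"dx": 28, "dy": -28, "dz": 8}, {"dx": 28, "dy": -28}, {"dx": 28, "dy": -28}])

```text
invalid input
```

>>> drive_tool(commands=[{"dx": 10, "dy": -10, "dz": 38, "yaw": 0}, {"dx": 20, "dy": -20, "dz": 28, "yaw": 0}, {"dx": 28, "dy": -28, "dz": 8, "yaw": 0}, {"dx": 28, "dy": -28, "dz": 0, "yaw": 0}, {"dx": 28, "dy": -28, "dz": 0, "yaw": 0}], grip=1)

```text
t: 1.32
eef_pos: [338.4, 468.6, 262.0]
tcp_rot: [3.14, 0.001, 2.777]
ft_force: [1.5, 0.1, 0.1]
opening: 0.999
```

>>> drive_tool(commands=[{"dx": 20, "dy": -30, "dz": 0, "yaw": -7}, {"dx": 20, "dy": -35, "dz": 0, "yaw": -7}, {"dx": 20, "dy": -35, "dz": 0, "yaw": -7}, {"dx": 15, "dy": -38, "dz": 0, "yaw": -7}, {"dx": 10, "dy": -40, "dz": 0, "yaw": -7}])

```text
t: 1.73
eef_pos: [423.6, 290.0, 261.0]
tcp_rot: [3.141, 0.0, 2.159]
ft_force: [1.0, -0.5, -0.5]
opening: 0.999
```

>>> drive_tool(commands=[{"dx": 4, "dy": -40, "dz": 0, "yaw": -7}, {"dx": 4, "dy": -40, "dz": 0, "yaw": -7}, {"dx": 4, "dy": -40, "dz": 0, "yaw": 0}, {"dx": 4, "dy": -40, "dz": 0, "yaw": 0}, {"dx": 4, "dy": -40, "dz": 0, "yaw": 0}])

```text
t: 2.15
eef_pos: [442.3, 89.9, 261.3]
tcp_rot: [3.141, 0.0, 1.921]
ft_force: [1.1, 1.8, -0.4]
opening: 0.999
```

>>> drive_tool(commands=[{"dx": 5, "dy": -40, "dz": 0, "yaw": 0}, {"dx": 5, "dy": -40, "dz": 0, "yaw": 0}, {"dx": 5, "dy": -40, "dz": 0, "yaw": 0}, {"dx": 5, "dy": -40, "dz": 0, "yaw": 0}, {"dx": 5, "dy": -40, "dz": 0, "yaw": 0}])

```text
t: 2.57
eef_pos: [467.3, -110.4, 261.4]
tcp_rot: [3.141, 0.0, 1.92]
ft_force: [0.4, 0.3, 0.6]
opening: 0.999
```

>>> drive_tool(commands=[{"dx": 7, "dy": -35, "dz": 0, "yaw": 0}, {"dx": 7, "dy": -35, "dz": 0, "yaw": 0}, {"dx": 6, "dy": -35, "dz": 0, "yaw": 0}, {"dx": 4, "dy": -30, "dz": -10, "yaw": 0}, {"dx": 2, "dy": -20, "dz": -10, "yaw": 0}])

```text
t: 2.98
eef_pos: [493.8, -266.3, 240.9]
tcp_rot: [3.141, 0.001, 1.919]
ft_force: [0.6, 0.3, -1.0]
opening: 1.002
```

Run:
```python
from h import *
cal=env.calibration("wrist");im=env.read_camera("wrist");save("w1",im)
print(env.state()["eef_pos"],env.state()["t"])
np.save("calw.npy",cal,allow_pickle=True)
im=im.astype(int);r,g,b=im[...,0],im[...,1],im[...,2]
m=((r>120)&(g<80)&(b<80)).astype(np.uint8)
N,l,s,c=cv2.connectedComponentsWithStats(m)
for i in range(1,N):
    if s[i,4]>100: print(s[i],c[i],ray("wrist",c[i],90,cal).round(1))
```

```text
[ 493.32096758 -267.89635337  238.49731902] 3.0333
```

View pics/w1.png

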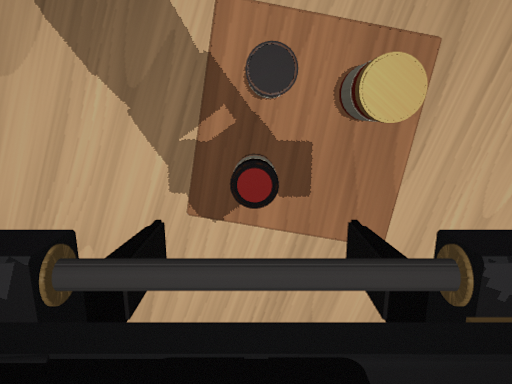

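Run:
```python
from h import *
cal=np.load("calw.npy",allow_pickle=True).item()
im=cv2.imread("pics/w1.png").astype(int);b,g,r=im[...,0],im[...,1],im[...,2]
m=((r>70)&(g<40)&(b<40)).astype(np.uint8)
N,l,s,c=cv2.connectedComponentsWithStats(m)
for i in range(1,N):
    if s[i,4]>300: print(s[i],c[i],ray("wrist",c[i],90,cal).round(1))
print(ray("wrist",(271.5,68.5),90,cal))
```

```text
[237 168  35  34 950] [254.04631579 184.72842105] [ 495.6 -274.5   90. ]
[ 472.60247498 -161.6226854    90.        ]
```

>>> drive_tool(commands=[{"dx": 2, "dy": -8, "dz": -25, "yaw": 0}, {"dx": 0, "dy": 0, "dz": -35, "yaw": 0}, {"dx": 0, "dy": 0, "dz": -35, "yaw": 0}, {"dx": 0, "dy": 0, "dz": -25, "yaw": 0}, {"dx": 0, "dy": 0, "dz": 0, "yaw": 0}])

```text
t: 3.45
eef_pos: [493.6, -269.9, 116.8]
tcp_rot: [-3.137, -0.006, 1.92]
ft_force: [0.2, 0.4, -0.3]
opening: 1.003
```

Run:
```python
from h import *
print(env.state()["eef_pos"])
cal=env.calibration("wrist");im=env.read_camera("wrist");save("w2",im)
im=im.astype(int);r,g,b=im[...,0],im[...,1],im[...,2]
m=((r>70)&(g<40)&(b<40)).astype(np.uint8)
N,l,s,c=cv2.connectedComponentsWithStats(m)
for i in range(1,N):
    if s[i,4]>300: print(s[i],c[i],ray("wrist",c[i],90,cal).round(1))
for i in range(3): im=env.read_camera("top");print(env.state()["eef_pos"])
save("t2",im)
```

```text
[ 493.58517264 -269.8794389   116.76099153]
[ 229  192   54   52 2077] [255.74819451 218.04718344] [ 495.8 -274.9   90. ]
[ 495.66436417 -271.21198818  121.38740956]
[ 496.18245948 -271.58519647  122.45219403]
[ 496.39788862 -271.75397193  122.91560345]
```

View pics/w2.png

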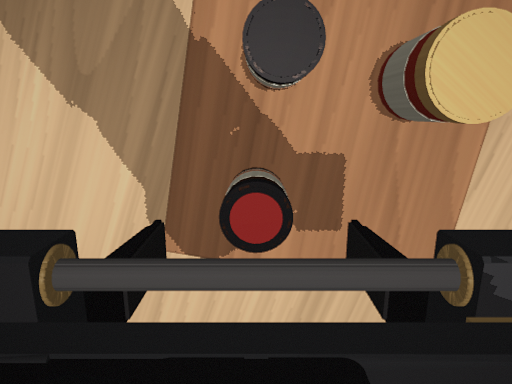

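>>> drive_tool(commands=[{"dx": -1, "dy": -3, "dz": -15, "yaw": 0}, {"dx": 0, "dy": 0, "dz": -20, "yaw": 0}, {"dx": 0, "dy": 0, "dz": -17, "yaw": 0}, {"dx": 0, "dy": 0, "dz": -9, "yaw": 0}, {"dx": 0, "dy": 0, "dz": 0, "yaw": 0}])

```text
t: 4.07
eef_pos: [494.5, -274.2, 59.9]
tcp_rot: [-3.141, -0.0, 1.921]
ft_force: [0.2, 0.4, 0.6]
opening: 1.003
```

>>> drive_tool(commands=[{"dx": 0, "dy": 0, "dz": 0, "yaw": 0}, {"dx": 0, "dy": 0, "dz": 0, "yaw": 0}, {"dx": 0, "dy": 0, "dz": 0, "yaw": 0}, {"dx": 0, "dy": 0, "dz": 0, "yaw": 0}, {"dx": 0, "dy": 0, "dz": 0, "yaw": 0}], grip=0.3)

```text
t: 4.48
eef_pos: [494.8, -274.5, 60.7]
tcp_rot: [3.141, 0.001, 1.921]
ft_force: [0.1, 0.3, 0.1]
opening: 0.704
```

>>> drive_tool(commands=[{"dx": 0, "dy": 0, "dz": 0, "yaw": 0}, {"dx": 0, "dy": 0, "dz": 0, "yaw": 0}, {"dx": 0, "dy": 0, "dz": 0, "yaw": 0}, {"dx": 0, "dy": 0, "dz": 0, "yaw": 0}, {"dx": 0, "dy": 0, "dz": 0, "yaw": 0}], grip=0.3)

```text
t: 4.9
eef_pos: [494.6, -274.3, 60.1]
tcp_rot: [3.141, 0.0, 1.921]
ft_force: [0.7, -0.3, 0.7]
opening: 0.507
```

>>> drive_tool(commands=[{"dx": 0, "dy": 0, "dz": 0, "yaw": 0}, {"dx": 0, "dy": 0, "dz": 0, "yaw": 0}, {"dx": 0, "dy": 0, "dz": 0, "yaw": 0}, {"dx": 0, "dy": 0, "dz": 0, "yaw": 0}], grip=0.3)

```text
t: 5.23
eef_pos: [494.6, -274.3, 60.1]
tcp_rot: [3.141, 0.0, 1.921]
ft_force: [-0.1, 0.5, 2.2]
opening: 0.511
```

>>> drive_tool(commands=[{"dx": 0, "dy": 0, "dz": 10, "yaw": 0}, {"dx": 0, "dy": 0, "dz": 25, "yaw": 0}, {"dx": 0, "dy": 0, "dz": 35, "yaw": 0}, {"dx": 0, "dy": 0, "dz": 35, "yaw": 0}, {"dx": 0, "dy": 0, "dz": 35, "yaw": 0}])

```text
t: 5.65
eef_pos: [493.9, -274.0, 201.9]
tcp_rot: [-3.141, -0.001, 1.921]
ft_force: [1.8, -0.3, -2.6]
opening: 0.504
```

>>> drive_tool(commands=[{"dx": 0, "dy": 5, "dz": 35, "yaw": 0}, {"dx": 0, "dy": 10, "dz": 35, "yaw": -3}, {"dx": 0, "dy": 20, "dz": 25, "yaw": -5}, {"dx": 0, "dy": 30, "dz": 10, "yaw": -7}, {"dx": 0, "dy": 35, "dz": 5, "yaw": -7}])

```text
t: 6.07
eef_pos: [494.4, -174.2, 312.4]
tcp_rot: [3.139, 0.001, 1.529]
ft_force: [0.9, 0.2, -2.9]
opening: 0.507
```

Run:
```python
from h import *
print(env.state()["eef_pos"],env.state()["opening"],env.state()["ft_force"])
save("s3",env.read_camera("side"))
```

```text
[ 494.35501691 -174.17411525  312.42732188] 0.5068388168929688 [ 0.92217203  0.23316338 -2.9096408 ]
```

View pics/s3.png

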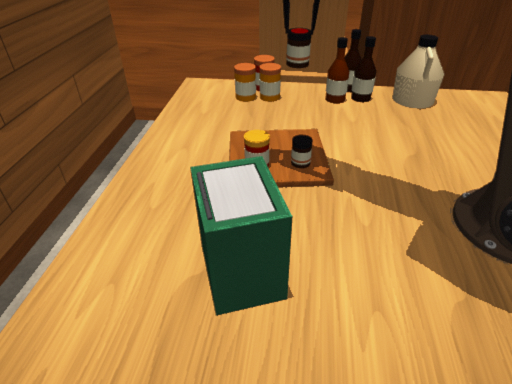

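>>> drive_tool(commands=[{"dx": 5, "dy": 38, "dz": 0, "yaw": -7}, {"dx": 7, "dy": 38, "dz": 0, "yaw": -7}, {"dx": 7, "dy": 38, "dz": 0, "yaw": -7}, {"dx": 7, "dy": 38, "dz": 0, "yaw": -7}, {"dx": 7, "dy": 38, "dz": 0, "yaw": -7}])

```text
t: 6.53
eef_pos: [525.2, 4.9, 310.5]
tcp_rot: [-3.141, 0.0, 0.96]
ft_force: [-0.1, -0.4, -2.1]
opening: 0.506
```

>>> drive_tool(commands=[{"dx": 7, "dy": 36, "dz": 0, "yaw": -7}, {"dx": 7, "dy": 36, "dz": 0, "yaw": -7}, {"dx": 7, "dy": 34, "dz": 0, "yaw": -7}, {"dx": 7, "dy": 25, "dz": 0, "yaw": -7}, {"dx": 4, "dy": 15, "dz": 0, "yaw": -3}])

```text
t: 6.95
eef_pos: [557.0, 148.9, 310.2]
tcp_rot: [-3.141, 0.001, 0.43]
ft_force: [0.4, 0.0, -1.9]
opening: 0.509
```

>>> drive_tool(commands=[{"dx": 3, "dy": 20, "dz": 0, "yaw": 0}, {"dx": 1, "dy": 10, "dz": 0, "yaw": 0}, {"dx": 0, "dy": 4, "dz": 0, "yaw": 0}, {"dx": 0, "dy": 0, "dz": 0, "yaw": 0}])

```text
t: 7.28
eef_pos: [560.9, 180.5, 310.0]
tcp_rot: [3.142, 0.001, 0.436]
ft_force: [-0.2, 0.4, -2.7]
opening: 0.504
```

Run:
```python
from h import *
cal=env.calibration("wrist");im=env.read_camera("wrist");save("w4",im)
save("s4",env.read_camera("side"));save("t4",env.read_camera("top"))
np.save("calw4.npy",cal,allow_pickle=True)
s=env.state();print(s["eef_pos"],s["tcp_rot"],s["opening"],s["ft_force"],s["joints"])
```

```text
[561.17536734 179.33665434 310.22310109] [3.14128562e+00 1.88045995e-04 4.33918926e-01] 0.5088644276209426 [ 0.19601958 -0.172423   -2.86540274] [ 1.97397429e-01  3.41689500e-01  1.46994891e+00 -3.52717378e-04
  1.33006512e+00  1.33435891e+00]
```

View pics/w4.png

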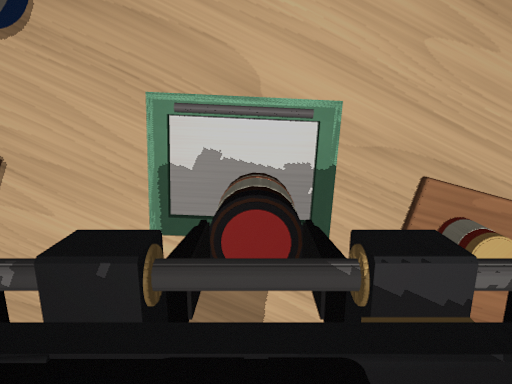

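View pics/s4.png

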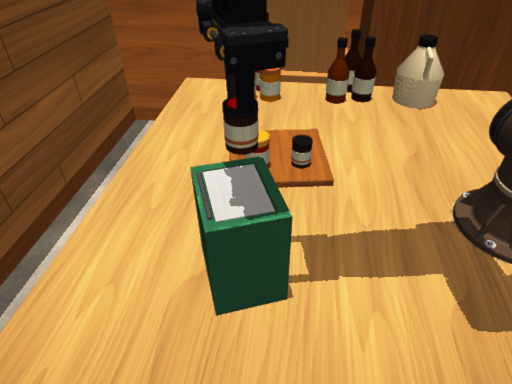

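Run:
```python
from h import *
cal=np.load("calw4.npy",allow_pickle=True).item()
q=lambda p:ray("wrist",p,200,cal)[:2]
FL,FR,NL,NR=[q(p) for p in((146,93),(342,101),(151,236),(333,238))]
fl,fr,nl=[q(p) for p in((169,114),(319,122),(170,216))]
for n,v in zip("FL FR NL NR fl fr nl".split(),(FL,FR,NL,NR,fl,fr,nl)): print(n,v.round(1))
yd=FL-FR;xd=FL-NL+FR-NR
print(np.linalg.norm(yd),np.linalg.norm(FL-NL),np.degrees(np.arctan2(yd[1],yd[0]))-90,np.degrees(np.arctan2(xd[1],xd[0])),(FL+FR+NL+NR)/4)
th=np.radians(22);x=np.array([np.cos(th),np.sin(th)])
print("rim far mid -65:",(FL+FR)/2-65*x,"flap far -46",(fl+fr)/2-46*x)
```

```text
FL [595.6 300.4]
FR [661.  144.1]
NL [475.2 249.8]
NR [546.4  92.1]
fl [587.6 275.9]
fr [636.8 153.9]
nl [501.3 240.8]
169.41797315064693 130.58060867520794 22.700139918367285 23.57124389530681 [569.5715718  196.58298392]
rim far mid -65: [568.04793928 197.86277762] flap far -46 [569.53500468 197.67760265]
```

>>> drive_tool(commands=[{"dx": 2, "dy": 7, "dz": 0, "yaw": -3}, {"dx": 1, "dy": 7, "dz": -10, "yaw": 0}, {"dx": 0, "dy": 3, "dz": -20, "yaw": 0}, {"dx": 0, "dy": 0, "dz": -20, "yaw": 0}, {"dx": 0, "dy": 0, "dz": 0, "yaw": 0}])

```text
t: 7.85
eef_pos: [562.7, 196.6, 255.9]
tcp_rot: [-3.141, 0.006, 0.383]
ft_force: [-0.1, -0.1, -2.3]
opening: 0.506
```

>>> drive_tool(commands=[{"dx": 0, "dy": 0, "dz": 0, "yaw": 0}])

```text
t: 7.93
eef_pos: [564.0, 196.9, 259.3]
tcp_rot: [-3.141, 0.002, 0.383]
ft_force: [1.3, -0.6, -0.9]
opening: 0.503
```

Position and yaw are right over the flap; push down.

>>> drive_tool(commands=[{"dx": 0, "dy": 0, "dz": -10, "yaw": 0}, {"dx": 0, "dy": 0, "dz": -15, "yaw": 0}, {"dx": 0, "dy": 0, "dz": -15, "yaw": 0}, {"dx": 0, "dy": 0, "dz": -10, "yaw": 0}, {"dx": 0, "dy": 0, "dz": 0, "yaw": 0}])

```text
t: 8.35
eef_pos: [563.7, 196.9, 208.6]
tcp_rot: [-3.141, 0.002, 0.382]
ft_force: [-0.7, 1.3, -1.7]
opening: 0.506
```

>>> drive_tool(commands=[{"dx": 0, "dy": 0, "dz": -10, "yaw": 0}, {"dx": 0, "dy": 0, "dz": -15, "yaw": 0}, {"dx": 0, "dy": 0, "dz": -15, "yaw": 0}, {"dx": 0, "dy": 0, "dz": -12, "yaw": 0}, {"dx": 0, "dy": 0, "dz": -8, "yaw": 0}])

```text
t: 8.77
eef_pos: [564.3, 197.2, 149.2]
tcp_rot: [3.142, 0.0, 0.382]
ft_force: [0.2, -0.5, -2.0]
opening: 0.505
```

Run:
```python
from h import *
save("w5",env.read_camera("wrist"))
save("s5",env.read_camera("side"))
s=env.state();print(s["eef_pos"],s["tcp_rot"],s["opening"],s["ft_force"],s["t"])
```

```text
[563.98389078 197.1553287  149.14083918] [-3.14143381e+00  1.59378945e-03  3.82095203e-01] 0.5089517988570774 [-1.04038342 -0.57558614 -2.65322423] 8.8667
```

View pics/w5.png

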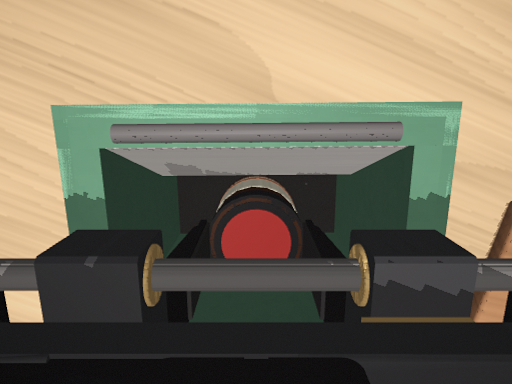

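View pics/s5.png

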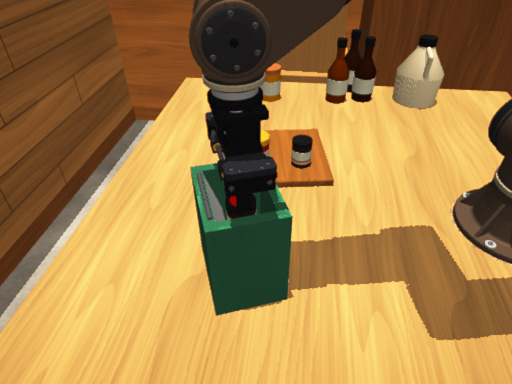

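>>> drive_tool(commands=[{"dx": 0, "dy": 0, "dz": 0, "yaw": 0}, {"dx": 0, "dy": 0, "dz": 0, "yaw": 0}, {"dx": 0, "dy": 0, "dz": 0, "yaw": 0}, {"dx": 0, "dy": 0, "dz": 0, "yaw": 0}, {"dx": 0, "dy": 0, "dz": 0, "yaw": 0}], grip=0.75)

```text
t: 9.28
eef_pos: [564.6, 197.3, 150.7]
tcp_rot: [3.141, -0.001, 0.382]
ft_force: [0.1, -1.2, -0.0]
opening: 0.739
```

Run:
```python
from h import *
save("w6",env.read_camera("wrist"))
save("s6",env.read_camera("side"))
s=env.state();print(s["eef_pos"],s["opening"],s["ft_force"],s["t"])
```

```text
[564.52451    197.27438026 150.43905756] 0.7489733744862689 [-0.09676676 -0.88460292  1.51698668] 9.3833
```

View pics/w6.png

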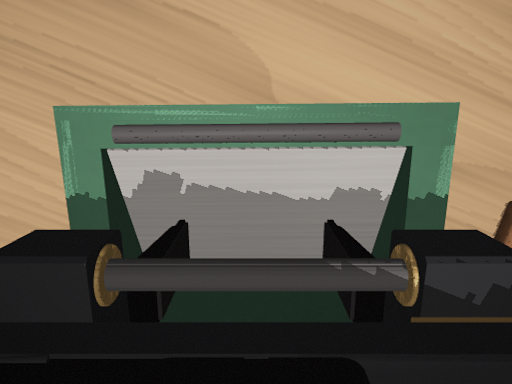

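>>> drive_tool(commands=[{"dx": 0, "dy": 0, "dz": 8, "yaw": 0}, {"dx": 0, "dy": 0, "dz": 14, "yaw": 0}, {"dx": 0, "dy": 0, "dz": 16, "yaw": 0}, {"dx": 0, "dy": 0, "dz": 16, "yaw": 0}, {"dx": 0, "dy": 0, "dz": 16, "yaw": 0}])

```text
t: 9.8
eef_pos: [564.3, 197.3, 221.4]
tcp_rot: [3.142, -0.0, 0.382]
ft_force: [-0.8, 0.7, -1.2]
opening: 0.75
```

>>> drive_tool(commands=[{"dx": 0, "dy": 0, "dz": 20, "yaw": 0}, {"dx": 0, "dy": 0, "dz": 25, "yaw": 0}, {"dx": -15, "dy": -20, "dz": 25, "yaw": 0}, {"dx": -20, "dy": -30, "dz": 20, "yaw": 0}, {"dx": -20, "dy": -30, "dz": 10, "yaw": 0}])

```text
t: 10.22
eef_pos: [509.0, 116.9, 322.7]
tcp_rot: [3.141, -0.003, 0.384]
ft_force: [-0.2, -0.9, 0.8]
opening: 0.745
```

>>> drive_tool(commands=[{"dx": -15, "dy": -30, "dz": 0, "yaw": 0}, {"dx": -15, "dy": -30, "dz": 0, "yaw": 0}, {"dx": -10, "dy": -20, "dz": 0, "yaw": 0}, {"dx": 0, "dy": 0, "dz": 0, "yaw": 0}, {"dx": 0, "dy": 0, "dz": 0, "yaw": 0}])

```text
t: 10.63
eef_pos: [469.2, 36.6, 321.0]
tcp_rot: [3.141, -0.001, 0.38]
ft_force: [0.4, -0.9, -0.3]
opening: 0.751
```

Run:
```python
from h import *
for c in ("top","side"): 
    save(c[0]+"7",env.read_camera(c))
    for r in env.trace("marked_tin",c): print(c,r["conf"],r["pixel"],r["pixels"].sum())
a=np.hstack([cv2.imread("pics/t7.png"),cv2.imread("pics/s7.png")]);cv2.imwrite("pics/c7.png",cv2.resize(a,(800,300)))
s=env.state();print(s["eef_pos"],s["opening"],s["ft_force"],s["t"])
```

```text
[469.70354208  37.99606824 320.04435186] 0.7483945386687988 [ 0.15146408 -0.12595936 -0.2149627 ] 10.8333
```

View pics/c7.png

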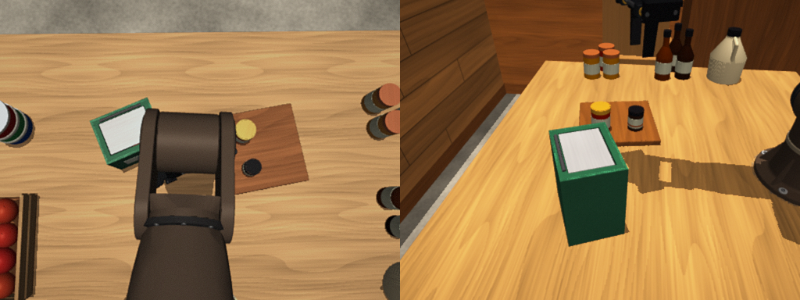

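The picture shows the flap shut flush, the marked tin gone from view, the plain tin and jar still in place, and the robot clear of everything.

```bash
python3 -c "
from cell import env
print(env.state()['qvel'].round(3)); print(env.job_done())"
```

```text
[ 0.001  0.003  0.004 -0.    -0.003 -0.002]
the job is handed in; nothing more can be done
None
```

The red-stickered tin is in the write-off bin, and I handed the job in at about 10.8 s on the robot's clock.

- **Push and release:** I gripped the tin across the lid and pushed it upright through the flap until its foot was about 90 mm below the rim. The wrist camera showed the flap wide open, by geometry about 70°, before I let go.
- **Last checks:** The flap had shut again, and the networks found no marked tin in the top or side picture. The plain tin and salsa jar were still standing on the board. The gripper was clear, and the wrist force read near zero.
- **Not seen directly:** I could not see the tin lying inside, because the flap hides it. I infer it from the tin having left the fingers and the flap swinging fully shut.
- **Disagreements:** The measured tool position drifted a few mm from the commanded one on fast moves, and part of the move to the bin was cut short. I corrected both before gripping and before pushing down.

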